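# Reset the depth stop to its gauge block

## Task

Reset the depth stop to the gauge block standing under it: swing the jam nut's lever anticlockwise (seen from above) until the nut is well loose, turn the adjuster screw's head clockwise until you feel the foot gently nip the block, without forcing it or shifting the block, then swing the lever back until the nut is tight against its stop, and let go. Leave everything else on the bench alone.

Things in the scene. Friction and masses are not known exactly. Their poses are not given: they have to be found in the camera images.
- stop: the depth stop, bolted down: grey base plate 150 x 180 x 14 mm, a column at its +y side, and from it a 48 mm wide arm over the plate (underside 80 mm, top 100 mm above the bench). Origin on the bench plane, on the vertical axis that screw and nut share; z up, +y towards the column
- screw_head (a point): centre of the adjuster screw's head: an upright flat steel bar 46 mm long (this point's x axis), 12 mm thick (y), 26 mm tall, from 150 to 176 mm above the bench, on the axis, over a 28 mm wide disc (145 to 150 mm). The head turns in place and does not sink; the spindle and foot below do
- screw_turn (a joint): turn of the screw head, rad, growing clockwise seen from above; drives the foot down 3.2 mm per rad (steep thread). The foot meets the block 0.3 to 1.8 rad after the start. Nut tight: locked by friction (0.3 to 0.5 Nm). Nut loose: turns freely (under 0.1 Nm), stays where it is left. From first touch the torque climbs steadily, about 0.6 Nm per rad, also at rest (0.06 to 0.12 Nm up: a good nip); it does not stall
- screw: the screw's spindle with the round steel foot, 18 mm wide, at its lower end under the arm. The foot screws in and out: its underside is 62 mm above this origin, give or take 2 mm, never the same. From first touch its force on the block grows by about 200 N per rad of the head. A good nip is 10 to 45 N; over 60 N is forced. Let go, it springs back to about 25 N and holds. Origin: stop's, less the way gone down
- gauge: the steel gauge block, 34 x 24 mm and 24 mm tall, standing loose on the round anvil under the foot; origin at the centre of its underside
- lever_post (a point): a point on the axis of the upright round steel post at the end of the jam nut's lever, 142 mm above the bench. The post is 14 mm thick and stands from the lever bar (top at 122 mm) up to 159 mm, 90 mm from the screw axis. This point's x axis points from the screw axis outwards along the lever
- nut_turn (a joint): turn of the jam nut and lever, rad, growing anticlockwise seen from above (loosening). It starts tight, at 0 to 0.06. The screw is free above about 0.65; end stops at 0 (fully tight) and 1.4. The post takes 2 to 5 N to loosen and about 4 to 7 N to tighten, all in friction, and then comes up hard at 0. It stays where it is left
- sleeve: small stepped steel sleeve, 22 mm wide, 30 mm tall, standing loose on the base plate, not to be moved
- spare_nut: loose round spare nut, 26 mm wide, 10 mm tall, on the base plate, not to be moved
- spanner: spanner lying on the bench, not to be moved
- driver: screwdriver lying on the bench, not to be moved
- collet_holder: steel collet holder, 48 mm wide, 105 mm tall, standing on the bench, not to be moved
- paste: jar, 60 mm wide and tall, on the bench, not to be moved
- vee_block: steel vee block, 60 x 45 mm, 40 mm tall, on the bench, not to be moved
Mind the look-alikes: they are no part of the job. Of the things that look like the stop, the larger one is meant.

How it is judged:
By the outcome, as a careful person would: the job done as asked, in the order asked, and still so for the second after the job is handed in, with the robot touching nothing.
It also fails if it takes over 72 s, if anything falls off the work surface, if the arm or the gripper's body presses on something with over 40 N, if the wrist force passes 120 N, or if a joint passes its speed limit or range.

## Robot

A 6-joint arm with a two-finger parallel gripper is mounted at the origin on the work surface. World frame = base frame: x ahead of the robot, y to its left, z up, the work surface at z = 0. Lengths are in m, angles in degrees, forces in N, time in s.
With the tool pointing down it reaches from about 0.35 to 0.875 m from the base axis. Payload 4.2 kg.
Tool frame: the origin (TCP) lies midway between the tips of the shut fingers; the grasp point (between the pads) lies 19 mm behind it; x points along the fingers, y is the direction in which the jaws open and shut, and the axes are right-handed (so a half turn about x gives the same grasp; the last joint's range is limited). The gripper opens to 87 mm and grips with 3 to 60 N. Pads are 19 mm wide; open, the fingers measure 117 mm over their backs; the gripper's body (75 mm by 190 mm) begins 51 mm behind the grasp point.
Start: joints at [84.546, 22.042, 0.453, 0, -68.411, -14.817], TCP at [0.217, 0.586, 0.223] pointing down, gripper open.
Joint ranges: [-179.83, 179.83], [-69.29, 118.12], [-61.27, 80.66], [-181.25, 117.63], [-171.15, -9.14], [-177.46, 177.46]. Speed limits (degrees/s): [159.86, 159.86, 180, 180, 180, 180].

## Interface

Orientations are given as a 3x3 rotation matrix whose columns are the frame's x, y, z axes.
In Python, from station import r gives the robot as it stands.
- The arm moves only by the tool play_rows, never from a script. Its argument "plan" is a list that holds one entry, the list of rows, each a list of 6 numbers: the shift along the tool's x, y, z in cm, then the turn, a rotation vector about the tool's x, y, z in units of 10 degrees (1.0 is 10 degrees). A call has 1 to 5 rows; each row is the pose to reach, as a shift and turn from the pose commanded when the call began, along the tool's axes at that moment; what a row does not reach only later rows make up. A row lasts 1/8 s, in which the tool goes at most 62.5 mm and 10.7 degrees, less where a joint would pass 70% of its speed; a pose out of reach is approached as far as the arm can. A call with a gripper value outside its range is refused whole. "hand" is the opening, from 0 (shut) to 1 (fully open), set as the call begins (left out, the last holds). The fingers move at their own pace and stop on an object; the grip force is fixed at half the most. Time passes only in rows, so rows that repeat a pose let the fingers close. It gives the time, the measured TCP pose, the force and the opening at its end, in the units of the state.
- r.sense(): the state, without advancing time (a new reading comes with each control period).
- r.capture(name): name is "scene" or "top" or "wrist"; returns (picture, depth): 400x640x3 uint8, blue, green, red; 400x640 float32, m along the optical axis (not along the pixel's ray), 0 where there is no reading.
- r.get_calibration(name): a dict with "vfov" (degrees; the focal length in pixels is half the picture's height over the tangent of half this angle, whatever the lens; pixels are square), "cx", "cy" (the principal point, pixels), "rvec" (rotation vector, rad) and "tvec" (3), from world to camera coordinates, as OpenCV has them. Camera axes: x right, y down, z forward; pixel columns grow to the right and rows downward; lengths in m; the calibration is good to about 2 mm. A picture is of the moment at which its call begins: read the wrist's pose just before it. get_calibration takes no time and is no camera call; for the wrist camera it gives the pose at the moment of the call.
- r.finish_job(): hands the job in, once; it reports no verdict.
The state is a dict: "time_s": time; "joints": joint angles; "joint_velocities": joint speeds; "effort": joint torques, N m; "tcp_pos": TCP position; "ee_rot": TCP orientation; "wrist_force": force on the tool from outside, world axes, zero at the start; "moment": the same for the moment, N m; "gripper_width": opening from 0.0 (shut) to 1.0 (fully open).
Only numpy, scipy, OpenCV 4.12 (cv2) and the standard library are available. Lean on these libraries where they do the work, as an engineer would, in place of code of your own. Each camera call takes 0.05 s, during which the arm holds its last target.

## Working session

There is one attempt and no reset: what is moved stays moved. The work goes in short steps, Python scripts to look and compute and a tool call to move; the robot and the scene stay as the last step left them, time stands still between calls to the robot, and variables do not carry over. Pictures are saved under pics/ and viewed, and the job is handed in when it is done.

Besides the shell and the picture viewer there is one more tool, called after ">>>" as a command line: name --argument value ..., lists and objects as JSON in quotes. play_rows: Moves the arm, as the interface text tells. Its arguments: {"type":"object","properties":{"plan":{"type":"array","items":{"type":"array","items":{"type":"array","items":{"type":"number"}}}},"hand":{"type":"number"}},"required":["plan"]}

```bash
ls; mkdir -p pics
cat > h.py <<'E'
import numpy as np, cv2
from station import r
def cal(n):
    c=r.get_calibration(n); R=cv2.Rodrigues(np.array(c['rvec'],float))[0]; t=np.array(c['tvec'],float).ravel()
    f=200/np.tan(np.radians(c['vfov'])/2); return R,t,f,c['cx'],c['cy']
def ray(C,u,v):
    R,t,f,cx,cy=C; d=R.T@np.array([(u-cx)/f,(v-cy)/f,1.]); return -R.T@t,d
def onz(C,u,v,z):
    o,d=ray(C,u,v); return o+d*(z-o[2])/d[2]
def pt(C,dep,u,v):
    o,d=ray(C,u,v); return o+d*dep[int(v),int(u)]
def cloud(C,dep):
    R,t,f,cx,cy=C; v,u=np.mgrid[0:400,0:640]; d=np.stack([(u-cx)/f,(v-cy)/f,np.ones_like(u,float)],-1)*dep[...,None]
    return (d-t)@R
def proj(C,p):
    R,t,f,cx,cy=C; q=R@np.array(p)+t; return cx+f*q[0]/q[2],cy+f*q[1]/q[2]
E
python3 - <<'E'
from h import *
s=r.sense(); print(s['time_s'],s['tcp_pos'],s['ee_rot'],s['wrist_force'],s['gripper_width'])
for n in ('scene','top','wrist'):
    C=cal(n);p,d=r.capture(n); np.savez(f'{n}0.npz',p=p,d=d,R=C[0],t=C[1],k=C[2:]); cv2.imwrite(f'pics/{n}0.png',p); print(n,-C[0].T@C[1],C[0][2],C[2:],(d>0).mean())
E
```

```text
pics
0.0 [0.2163014  0.58573368 0.22146724] [[-6.74079188e-04 -3.46617793e-01 -9.38006211e-01]
 [-2.04390266e-03 -9.38003987e-01  3.46618440e-01]
 [-9.99997684e-01  2.15084166e-03 -7.61640631e-05]] [ 0.3332512   0.81510172 -0.22007586] 0.995860008314782
scene [ 1.35149922 -0.02584358  0.85522394] [-0.70798199  0.04504476 -0.70479251] (np.float64(412.1969919298481), 319.56129381100135, 196.64500382713402) 0.996125
top [0.44688176 0.00669618 1.43747964] [ 0.12009558 -0.01348065 -0.9926708 ] (np.float64(447.34108928145116), 320.97869679625154, 196.33788795881603) 0.99596484375
wrist [0.29212535 0.55748956 0.38311428] [-0.27412475  0.09884636 -0.95660076] (np.float64(308.7065243749363), 318.5499630570937, 198.55820477293923) 0.99634765625
```

View pics/scene0.png

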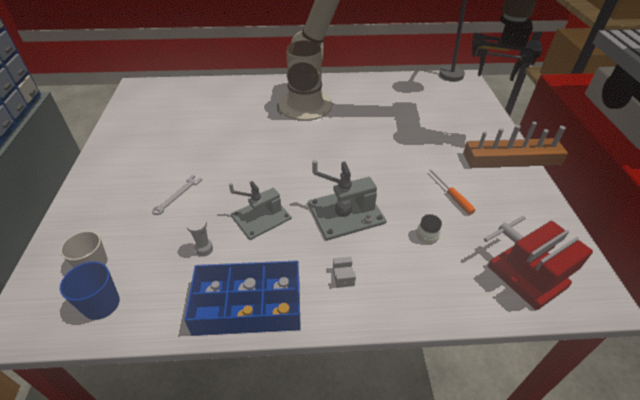

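View pics/top0.png

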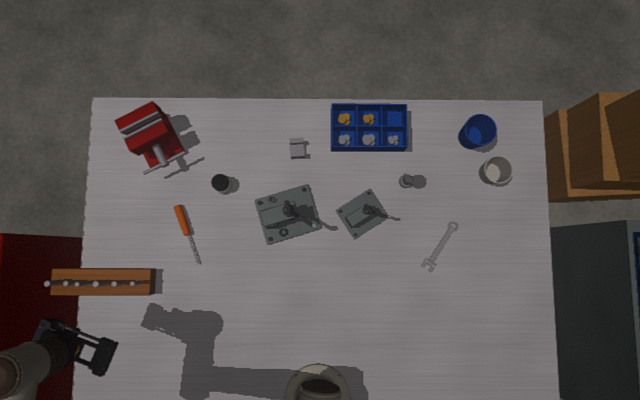

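View pics/wrist0.png

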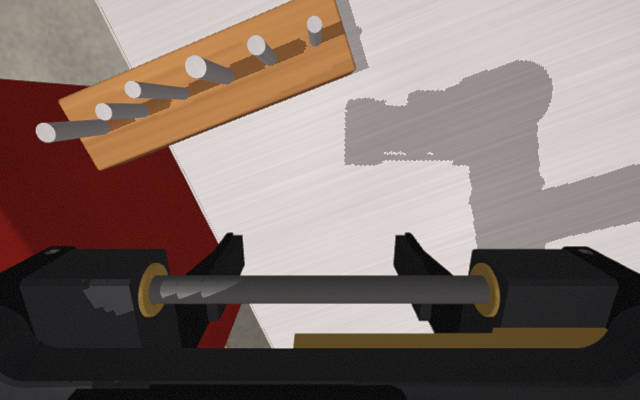

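The larger stop is at about (290,212) in the top view and (345,205) in the scene view. Next I measure it by depth.

Run:
```python
from h import *
out=[]
for n,(a,b,c,dd) in {'top':(175,250,245,345),'scene':(150,245,295,395)}.items():
    z=np.load(f'{n}0.npz'); C=(z['R'],z['t'],*z['k']); P=cloud(C,z['d'])
    im=z['p'][a:b,c:dd]; cv2.imwrite(f'pics/{n}_crop.png',cv2.resize(im,None,fx=6,fy=6,interpolation=cv2.INTER_CUBIC))
    Q=P[a:b,c:dd].reshape(-1,3)
    for lo,hi in ((.008,.02),(.094,.106),(.112,.128),(.14,.153),(.153,.165),(.165,.185)):
        m=(Q[:,2]>lo)&(Q[:,2]<hi); q=Q[m]
        if len(q)>3:
            print(n,lo,hi,len(q),q.mean(0).round(4),q.min(0).round(3),q.max(0).round(3), [np.round(x,3).tolist() for x in cv2.minAreaRect(q[:,:2].astype(np.float32)*1000)[:2]],cv2.minAreaRect(q[:,:2].astype(np.float32)*1000)[2])
    q=Q[Q[:,2]>.128]; print(np.round(q[np.argsort(q[:,1])][::max(1,len(q)//50)],3).tolist())
```

```text
top 0.008 0.02 1818 [0.5636 0.08   0.0139] [ 0.464 -0.087  0.008] [0.683 0.215 0.02 ] [[573.139, 63.137], [213.518, 301.228]] 2.5110650062561035
top 0.094 0.106 425 [0.5525 0.1269 0.1   ] [0.519 0.06  0.094] [0.592 0.174 0.106] [[556.475, 116.313], [48.257, 109.768]] 17.03723907470703
top 0.112 0.128 117 [0.5438 0.0517 0.1227] [0.518 0.003 0.114] [0.582 0.104 0.128] [[540.504, 56.61], [110.92, 33.019]] 50.77545928955078
top 0.14 0.153 29 [0.5665 0.0859 0.15  ] [0.554 0.075 0.145] [0.586 0.099 0.153] [[566.847, 87.51], [28.963, 24.694]] 31.353790283203125
top 0.153 0.165 22 [0.5256 0.0245 0.1588] [0.513 0.006 0.154] [0.568 0.098 0.163] [[541.345, 49.422], [102.913, 15.831]] 61.23701095581055
top 0.165 0.185 70 [0.5643 0.0863 0.176 ] [0.543 0.077 0.167] [0.586 0.094 0.181] [[564.552, 86.476], [44.589, 11.889]] 10.468903541564941
[[0.513, 0.006, 0.16], [0.522, 0.006, 0.157], [0.447, 0.007, 1.437], [0.447, 0.007, 1.437], [0.447, 0.007, 1.437], [0.447, 0.007, 1.437], [0.447, 0.007, 1.437], [0.447, 0.007, 1.437], [0.447, 0.007, 1.437], [0.447, 0.007, 1.437], [0.447, 0.007, 1.437], [0.447, 
[... 2397 characters left out ...]
548, 0.08, 0.157], [0.558, 0.081, 0.176], [0.561, 0.081, 0.158], [0.551, 0.082, 0.177], [0.568, 0.082, 0.13], [0.565, 0.083, 0.175], [0.559, 0.083, 0.176], [0.565, 0.084, 0.158], [0.575, 0.084, 0.128], [0.573, 0.085, 0.175], [0.58, 0.085, 0.151], [0.575, 0.085, 0.157], [0.583, 0.086, 0.174], [0.583, 0.086, 0.17], [0.553, 0.087, 0.174], [0.546, 0.087, 0.175], [0.565, 0.088, 0.175], [0.576, 0.089, 0.14], [0.588, 0.089, 0.161], [0.575, 0.089, 0.132], [0.544, 0.09, 0.177], [0.589, 0.091, 0.169], [0.59, 0.091, 0.163], [0.573, 0.092, 0.133], [0.548, 0.092, 0.173], [0.588, 0.093, 0.168], [0.58, 0.094, 0.174], [0.574, 0.094, 0.179], [0.589, 0.096, 0.165], [0.587, 0.097, 0.16], [0.585, 0.099, 0.171]]
```

View pics/top_crop.png

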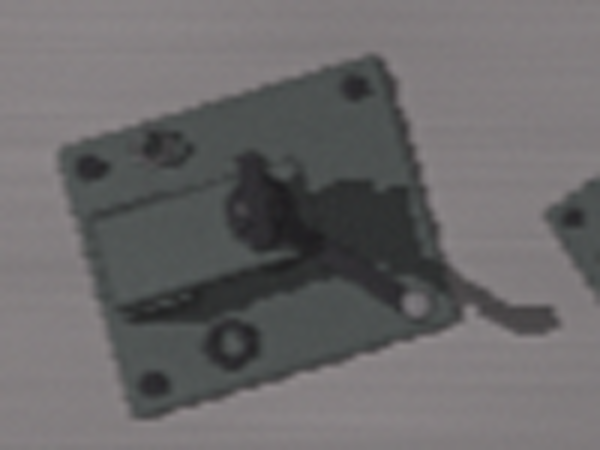

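View pics/scene_crop.png

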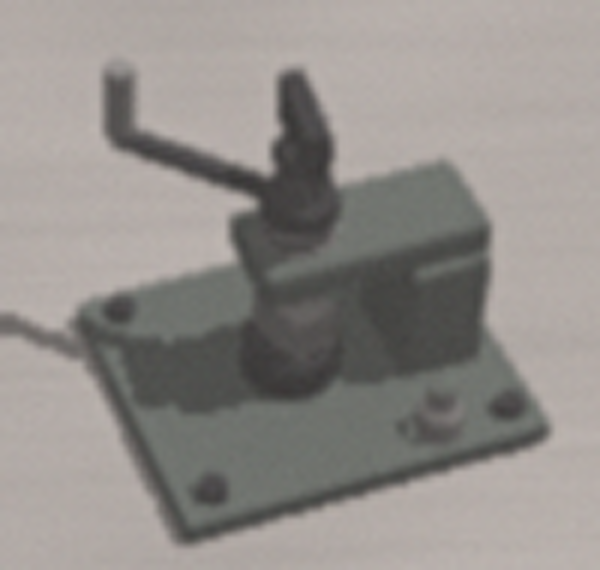

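```bash
cat >> h.py <<'E'
from scipy.spatial.transform import Rotation as Ro
def tgt(psi):
    c,s=np.cos(np.radians(psi)),np.sin(np.radians(psi)); return np.array([[0,c,s],[0,s,-c],[-1,0,0]])
def row(p,psi,s=None,p0=None,R0=None):
    s=s or r.sense(); R0=np.array(s['ee_rot']) if R0 is None else R0; p0=np.array(s['tcp_pos']) if p0 is None else p0
    return np.r_[R0.T@(np.array(p)-p0)*100, np.degrees(Ro.from_matrix(R0.T@tgt(psi)).as_rotvec())/10].round(3).tolist()
def st():
    s=r.sense(); R=np.array(s['ee_rot']); print('t',round(s['time_s'],3),'p',np.round(s['tcp_pos'],4),'psi',round(np.degrees(np.arctan2(R[1,1],R[0,1])),2),'F',np.round(s['wrist_force'],2),'M',np.round(s['moment'],3),'w',round(s['gripper_width'],3),'j',np.round(s['joints'],1)); return s
E
python3 - <<'E'
from h import *
st(); a=np.array([.2163,.5857]);b=np.array([.54,.045])
for f in (.45,.9,1): print(row([*(a+(b-a)*f),.29],-110.3-100*f))
E
```

```text
t 0.15 p [0.2164 0.5859 0.2217] psi -110.28 F [-0.04  0.69 -0.26] M [-0.056  0.008 -0.001] w 0.997 j [ 84.5  22.1   0.4  -0.  -68.4 -14.8]
[-6.795, 17.805, -22.097, 4.502, -0.004, -0.009]
[-6.763, 35.58, -44.194, 9.002, -0.008, -0.007]
[-6.756, 39.529, -49.104, 10.002, -0.009, -0.006]
```

>>> play_rows --plan '[[[-4, 3, -4, 0.8, 0, 0], [-6.8, 7, -8.8, 1.8, 0, 0], [-6.8, 10.6, -13.2, 2.7, 0, 0], [-6.8, 14.2, -17.7, 3.6, 0, 0], [-6.8, 17.8, -22.1, 4.5, 0, 0]]]'

```text
time_s: 0.78
tcp_pos: [0.3627, 0.3408, 0.2906]
ee_rot: [[0.0, -0.91, -0.414], [0.0, -0.414, 0.91], [-1.0, -0.0, 0.0]]
wrist_force: [0.7, 0.5, -0.6]
gripper_width: 0.997
```

Run:
```python
from h import *
st(); print(row([.54,.045,.29],149.5))
```

```text
t 0.775 p [0.3627 0.3408 0.2906] psi -155.56 F [ 0.74  0.53 -0.63] M [ 0.084 -0.092 -0.001] w 0.997 j [ 61.9   6.9 -10.2  -0.  -72.8 -37.5]
[0.053, -3.899, -34.27, 5.494, 0.001, 0.0]
```

>>> play_rows --plan '[[[0, -0.7, -6.2, 1, 0, 0], [0, -1.4, -12.2, 2, 0, 0], [0, -2.1, -18.3, 3, 0, 0], [0, -2.8, -24.4, 4, 0, 0], [0, -3.5, -30.5, 5, 0, 0]]]' --hand 0.6

```text
time_s: 1.4
tcp_pos: [0.5221, 0.0785, 0.2905]
ee_rot: [[0.0, -0.902, 0.432], [0.0, 0.432, 0.902], [-1.0, 0.0, 0.0]]
wrist_force: [0.6, 0.7, -0.1]
gripper_width: 0.614
```

>>> play_rows --plan '[[[0, 1.5, -3.4, 0.5, 0, 0], [0, 1.5, -3.4, 0.5, 0, 0], [0, 1.5, -3.4, 0.5, 0, 0]]]'

```text
time_s: 1.78
tcp_pos: [0.4936, 0.0562, 0.2907]
ee_rot: [[0.001, -0.864, 0.504], [0.0, 0.504, 0.864], [-1.0, -0.0, 0.0]]
wrist_force: [-0.4, 0.7, -0.0]
gripper_width: 0.603
```

Run:
```python
from h import *
s=st(); n='wrist'; C=cal(n);p,d=r.capture(n); np.savez('wrist1.npz',p=p,d=d,R=C[0],t=C[1],k=C[2:]); cv2.imwrite('pics/wrist1.png',p)
```

```text
t 1.775 p [0.4936 0.0562 0.2907] psi 149.76 F [-0.36  0.71 -0.03] M [ 0.11  -0.134 -0.07 ] w 0.603 j [ 25.3   6.8 -10.3  -0.  -72.8 -55.5]
```

View pics/wrist1.png

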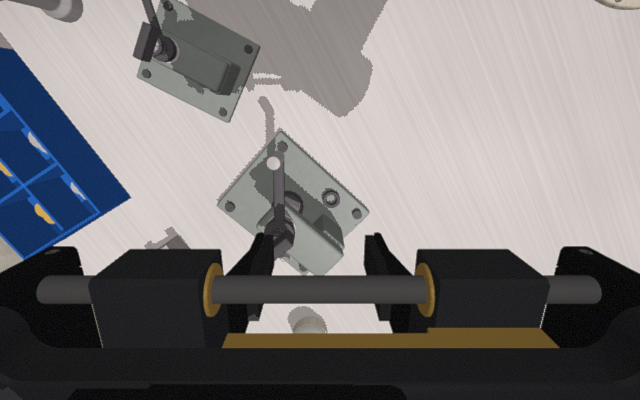

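Run:
```python
from h import *
z=np.load('wrist1.npz'); C=(z['R'],z['t'],*z['k']); P=cloud(C,z['d'])
cv2.imwrite('pics/w1c.png',cv2.resize(z['p'][130:270,200:340],None,fx=4,fy=4,interpolation=cv2.INTER_CUBIC))
print(onz(C,273.5,163,.159))
Q=P[130:240,215:375].reshape(-1,3)
for lo,hi in ((.154,.165),(.168,.185),(.094,.106),(.008,.02)):
    q=Q[(Q[:,2]>lo)&(Q[:,2]<hi)]; 
    if len(q)>3: print(lo,len(q),q.mean(0).round(4),cv2.minAreaRect(q[:,:2].astype(np.float32)*1000))
```

```text
[0.51797654 0.01068183 0.159     ]
0.154 237 [0.5267 0.0307 0.1588] ((532.8197021484375, 43.75995635986328), (86.94576263427734, 18.28666877746582), 65.37848663330078)
0.168 26 [0.5454 0.0786 0.1717] ((545.9315185546875, 78.35921478271484), (3.1297671794891357, 7.980476379394531), 60.63479995727539)
0.094 775 [0.5525 0.0927 0.099 ] ((550.9000244140625, 91.18256378173828), (40.06475830078125, 89.07916259765625), 46.6539306640625)
0.008 6405 [0.5517 0.0692 0.0135] ((562.8184204101562, 95.79359436035156), (149.82440185546875, 178.9935302734375), 17.126205444335938)
```

View pics/w1c.png

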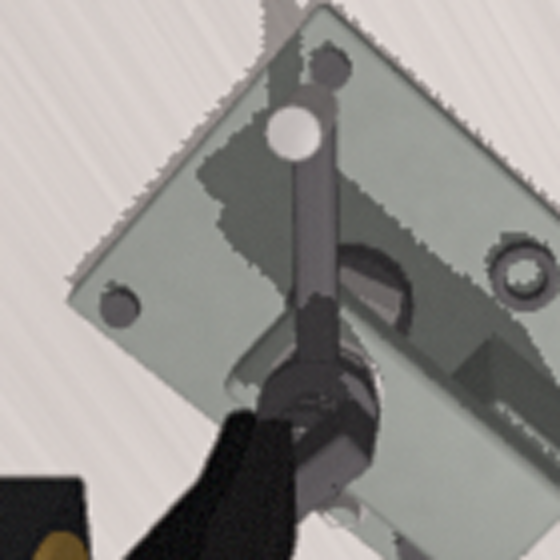

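Run:
```python
from h import *
s=st(); print(row([.519,.0105,.19],148.9))
```

```text
t 1.825 p [0.4937 0.0566 0.2906] psi 149.79 F [ 0.22 -0.7   0.54] M [ 0.086 -0.101  0.031] w 0.597 j [ 25.3   6.8 -10.3  -0.  -72.8 -55.5]
[10.063, -4.504, -2.71, 0.089, 0.002, 0.001]
```

>>> play_rows --plan '[[[0, -4.5, -2.7, 0.1, 0, 0], [3.5, -4.5, -2.7, 0.1, 0, 0], [8, -4.5, -2.7, 0.1, 0, 0], [10, -4.5, -2.7, 0.1, 0, 0], [10, -4.5, -2.7, 0.1, 0, 0]]]' --hand 0.6

```text
time_s: 2.45
tcp_pos: [0.5181, 0.0106, 0.1889]
ee_rot: [[-0.004, -0.856, 0.518], [-0.001, 0.518, 0.856], [-1.0, 0.003, -0.003]]
wrist_force: [0.1, -0.4, 0.7]
gripper_width: 0.599
```

Run:
```python
from h import *
s=st(); n='wrist'; C=cal(n);p,d=r.capture(n); cv2.imwrite('pics/wrist2.png',p)
for z in (.122,.159): print(proj(C,[.519,.0105,z]))
print(row([.519,.0105,.129],148.9))
```

```text
t 2.45 p [0.5181 0.0106 0.1889] psi 148.82 F [ 0.06 -0.36  0.67] M [ 0.154 -0.229  0.055] w 0.599 j [ 19.1  13.4 -17.2  -0.  -59.6 -50.3]
(np.float64(318.0828104696876), np.float64(213.0256635642866))
(np.float64(318.09174037698654), np.float64(231.48467108309288))
[6.141, 0.0, -0.016, -0.007, -0.005, -0.001]
```

View pics/wrist2.png

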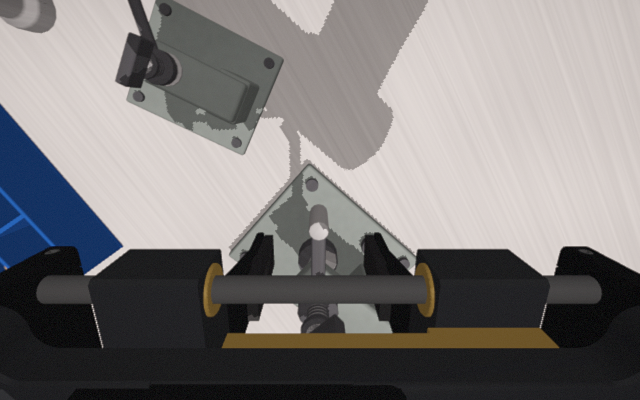

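The post top shows at (318,230), midway between the fingers and where I predicted it. I descend and grip.

>>> play_rows --plan '[[[3, 0, 0, 0, 0, 0], [6, 0, 0, 0, 0, 0], [6, 0, 0, 0, 0, 0]]]'

```text
time_s: 2.88
tcp_pos: [0.5183, 0.0103, 0.1301]
ee_rot: [[-0.002, -0.855, 0.518], [-0.001, 0.518, 0.855], [-1.0, 0.001, -0.002]]
wrist_force: [-0.7, -0.7, -0.2]
gripper_width: 0.603
```

>>> play_rows --plan '[[[0, 0, 0, 0, 0, 0], [0, 0, 0, 0, 0, 0], [0, 0, 0, 0, 0, 0], [0, 0, 0, 0, 0, 0]]]' --hand 0

```text
time_s: 3.38
tcp_pos: [0.5189, 0.01, 0.1311]
ee_rot: [[0.001, -0.855, 0.519], [0.0, 0.519, 0.855], [-1.0, -0.001, 0.001]]
wrist_force: [0.2, 0.3, -0.3]
gripper_width: 0.232
```

Run:
```python
from h import *
s=st(); 
ax=np.array([.5657,.0877]); p=np.array(s['tcp_pos'][:2]); v=p-ax; print(np.hypot(*v),np.degrees(np.arctan2(v[1],v[0])))
a0=np.arctan2(v[1],v[0]);
for k in range(1,13):
    a=a0+np.radians(6*k); q=ax+np.hypot(*v)*np.array([np.cos(a),np.sin(a)]); print(6*k,row([*q,s['tcp_pos'][2]],148.8+6*k,s))
```

```text
t 3.375 p [0.5189 0.01   0.1311] psi 148.73 F [ 0.21  0.29 -0.3 ] M [ 0.147 -0.036  0.06 ] w 0.232 j [ 19.   16.9 -21.8   0.  -51.3 -50.3]
0.09066763628895438 -121.05827589717804
6 [0.001, -0.948, 0.053, -0.607, 0.004, 0.004]
12 [0.001, -1.884, 0.205, -1.207, 0.004, 0.004]
18 [0.002, -2.8, 0.454, -1.807, 0.003, 0.004]
24 [0.003, -3.685, 0.798, -2.407, 0.003, 0.005]
30 [0.004, -4.529, 1.232, -3.007, 0.003, 0.005]
36 [0.005, -5.323, 1.751, -3.607, 0.003, 0.005]
42 [0.006, -6.058, 2.351, -4.207, 0.002, 0.005]
48 [0.007, -6.727, 3.025, -4.807, 0.002, 0.005]
54 [0.008, -7.321, 3.765, -5.407, 0.002, 0.006]
60 [0.009, -7.835, 4.563, -6.007, 0.002, 0.006]
66 [0.009, -8.263, 5.41, -6.607, 0.001, 0.006]
72 [0.01, -8.6, 6.297, -7.207, 0.001, 0.006]
```

>>> play_rows --plan '[[[0, 0, 0, 0, 0, 0], [0, 0, 0, 0, 0, 0], [0, 0, 0, 0, 0, 0]]]' --hand 0

```text
time_s: 3.75
tcp_pos: [0.5186, 0.0101, 0.1308]
ee_rot: [[-0.0, -0.855, 0.519], [-0.0, 0.519, 0.855], [-1.0, 0.0, -0.0]]
wrist_force: [-1.6, 1.1, 3.3]
gripper_width: 0.151
```

>>> play_rows --plan '[[[0, -0.48, 0.01, -0.3, 0, 0], [0, -0.95, 0.05, -0.6, 0, 0], [0, -1.42, 0.12, -0.9, 0, 0], [0, -1.88, 0.2, -1.2, 0, 0], [0, -2.35, 0.33, -1.5, 0, 0]]]'

```text
time_s: 4.38
tcp_pos: [0.5402, 0.0005, 0.1308]
ee_rot: [[-0.001, -0.96, 0.279], [-0.0, 0.279, 0.96], [-1.0, 0.001, -0.0]]
wrist_force: [-2.2, 2.4, 3.9]
gripper_width: 0.155
```

Run:
```python
from h import *
s=st(); 
ax=np.array([.5657,.0877]); p=np.array(s['tcp_pos'][:2]); v=p-ax; print(np.hypot(*v),np.degrees(np.arctan2(v[1],v[0])))
```

```text
t 4.375 p [5.402e-01 5.000e-04 1.308e-01] psi 163.83 F [-2.16  2.41  3.93] M [0.491 0.833 0.015] w 0.155 j [ 17.3  18.9 -18.8  -0.  -52.4 -33.4]
0.09080605441423033 -106.30739232391164
```

>>> play_rows --plan '[[[0, -0.71, 0.03, -0.45, 0, 0], [0, -1.42, 0.12, -0.9, 0, 0], [0, -2.12, 0.26, -1.35, 0, 0], [0, -2.8, 0.45, -1.8, 0, 0], [0, -3.47, 0.71, -2.25, 0, 0]]]'

```text
time_s: 5.0
tcp_pos: [0.5749, -0.0026, 0.1308]
ee_rot: [[-0.002, -0.994, -0.111], [-0.001, -0.111, 0.994], [-1.0, 0.002, -0.0]]
wrist_force: [-3.0, 0.5, 4.6]
gripper_width: 0.152
```

>>> play_rows --plan '[[[0, -0.71, 0.03, -0.45, 0, 0], [0, -1.42, 0.12, -0.9, 0, 0], [0, -2.12, 0.26, -1.35, 0, 0], [0, -2.8, 0.45, -1.8, 0, 0], [0, -3.47, 0.71, -2.25, 0, 0]]]'

```text
time_s: 5.62
tcp_pos: [0.6086, 0.0078, 0.1308]
ee_rot: [[-0.003, -0.876, -0.483], [-0.001, -0.483, 0.876], [-1.0, 0.003, 0.0]]
wrist_force: [-4.7, -1.1, 4.5]
gripper_width: 0.149
```

Run:
```python
from h import *
s=st(); 
ax=np.array([.5657,.0877]); p=np.array(s['tcp_pos'][:2]); v=p-ax; print(np.hypot(*v),np.degrees(np.arctan2(v[1],v[0])))
```

```text
t 5.625 p [0.6086 0.0078 0.1308] psi -151.14 F [-4.71 -1.11  4.5 ] M [-0.253  1.109 -0.071] w 0.149 j [ 16.   24.9  -9.    0.  -56.2  12.9]
0.0906939479736585 -61.757382223418155
```

Lever is at 59° (about 1.03 rad), well loose. I release and lift.

>>> play_rows --plan '[[[0, 0, 0, 0, 0, 0], [0, 0, 0, 0, 0, 0], [0, 0, 0, 0, 0, 0], [-4, 0, 0, 0, 0, 0], [-8, 0, 0, 0, 0, 0]]]' --hand 0.5

```text
time_s: 6.25
tcp_pos: [0.6093, 0.0085, 0.2109]
ee_rot: [[-0.001, -0.877, -0.48], [-0.0, -0.48, 0.877], [-1.0, 0.001, 0.0]]
wrist_force: [1.7, 0.5, 2.1]
gripper_width: 0.494
```

Run:
```python
from h import *
for i in range(2): s=st(); C=cal('wrist'); p,d=r.capture('wrist')
cv2.imwrite('pics/wrist3.png',p)
p,d=r.capture('top'); C=cal('top'); P=cloud(C,d); Q=P[175:250,245:345].reshape(-1,3)
q=Q[(Q[:,2]>.167)&(Q[:,2]<.19)]
print(len(q),q.mean(0),cv2.minAreaRect(q[:,:2].astype(np.float32)*1000))
cv2.imwrite('pics/top3.png',cv2.resize(p[150:260,240:360],None,fx=5,fy=5,interpolation=cv2.INTER_CUBIC))
```

```text
t 6.25 p [0.6093 0.0085 0.2109] psi -151.29 F [1.71 0.46 2.15] M [ 0.093 -0.123 -0.009] w 0.494 j [ 16.   21.   -2.8   0.  -66.2  12.7]
t 6.3 p [0.6127 0.0085 0.2181] psi -151.22 F [1.41 0.54 4.79] M [ 0.003 -0.306  0.032] w 0.495 j [ 16.   20.7  -2.3   0.2 -66.3  12.7]
70 [0.56429516 0.08643145 0.17595053] ((564.735107421875, 86.39935302734375), (43.50667190551758, 11.694914817810059), 10.406410217285156)
```

View pics/wrist3.png

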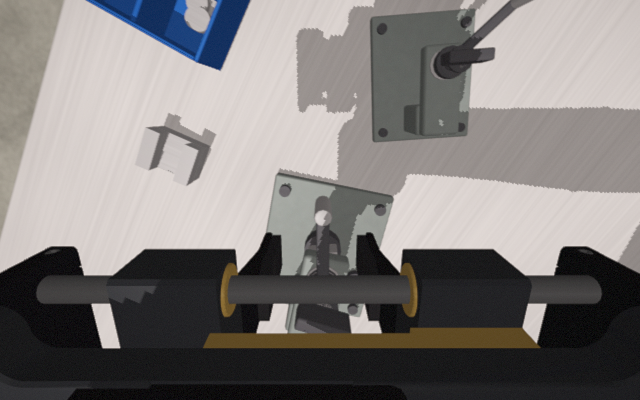

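View pics/top3.png

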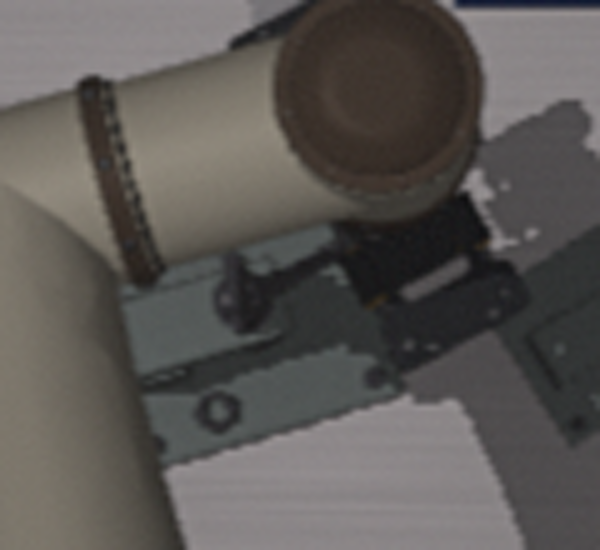

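Run:
```python
from h import *
s=st(); print(row([.5656,.0877,.225],-80,s))
```

```text
t 6.4 p [0.6109 0.0088 0.2133] psi -151.28 F [-1.1  -0.33 -0.59] M [ 0.119  0.098 -0.02 ] w 0.495 j [ 16.   20.9  -2.7   0.  -66.1  12.7]
[-1.186, 0.178, 9.094, -7.128, -0.03, 0.023]
```

>>> play_rows --plan '[[[-1.2, 0, 0, -0.8, 0, 0], [-1.2, 0, 2, -1.7, 0, 0], [-1.2, 0.1, 5, -2.7, 0, 0], [-1.2, 0.2, 8, -3.7, 0, 0], [-1.2, 0.2, 9.1, -4.7, 0, 0]]]' --hand 0.6

```text
time_s: 7.02
tcp_pos: [0.5626, 0.0884, 0.2213]
ee_rot: [[-0.002, -0.24, -0.971], [-0.0, -0.971, 0.24], [-1.0, 0.001, 0.002]]
wrist_force: [0.2, 0.1, 0.6]
gripper_width: 0.6
```

>>> play_rows --plan '[[[0, 0, 0, -1, 0, 0], [0, 0, 0, -2, 0, 0], [0, 0, 0, -2.4, 0, 0], [0, 0, 0, -2.4, 0, 0]]]'

```text
time_s: 7.52
tcp_pos: [0.5634, 0.0873, 0.2213]
ee_rot: [[-0.002, 0.168, -0.986], [-0.001, -0.986, -0.168], [-1.0, 0.0, 0.002]]
wrist_force: [-0.6, -0.6, 0.2]
gripper_width: 0.599
```

Run:
```python
from h import *
s=st(); C=cal('wrist'); p,d=r.capture('wrist')
cv2.imwrite('pics/wrist4.png',p)
print(proj(C,[.5656,.0877,.176]))
P=cloud(C,d)[200:260,240:400].reshape(-1,3); q=P[(P[:,2]>.168)&(P[:,2]<.182)&(np.hypot(P[:,0]-.5656,P[:,1]-.0877)<.03)]; print(len(q), q.mean(0) if len(q) else 0, cv2.minAreaRect(q[:,:2].astype(np.float32)*1000) if len(q)>3 else 0)
print(row([.5656,.0877,.154],-80,s))
```

```text
t 7.525 p [0.5634 0.0873 0.2213] psi -80.34 F [-0.58 -0.62  0.22] M [-0.084 -0.001 -0.041] w 0.599 j [ 25.1  16.8  -7.5  -0.  -65.8  74.6]
(np.float64(317.1929602683358), np.float64(218.85029369475723))
768 [0.56243456 0.08636934 0.17512128] ((561.521728515625, 86.41083526611328), (36.827754974365234, 11.611437797546387), 10.096606254577637)
[6.734, -0.009, -0.235, -0.034, 0.012, -0.001]
```

View pics/wrist4.png

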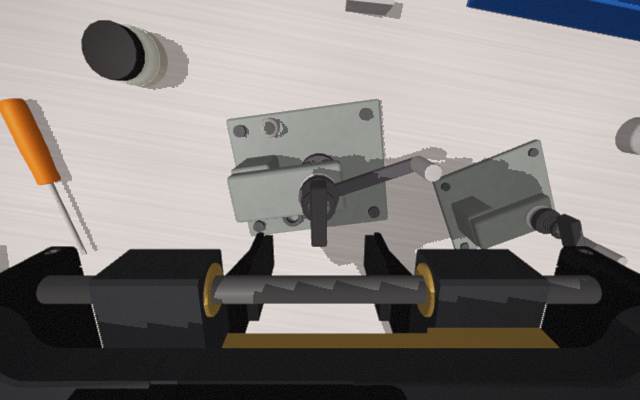

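The head (319,215) is midway between the fingers, and its yaw of 10° matches the tool. I descend and grip.

>>> play_rows --plan '[[[3, 0, -0.2, 0, 0, 0], [5.5, 0, -0.2, 0, 0, 0], [6.6, 0, -0.2, 0, 0, 0], [6.6, 0, -0.2, 0, 0, 0]]]'

```text
time_s: 8.07
tcp_pos: [0.5658, 0.0876, 0.1559]
ee_rot: [[-0.001, 0.169, -0.986], [-0.001, -0.986, -0.169], [-1.0, 0.001, 0.001]]
wrist_force: [-0.1, 0.6, 0.2]
gripper_width: 0.6
```

>>> play_rows --plan '[[[0, 0, 0, 0, 0, 0], [0, 0, 0, 0, 0, 0], [0, 0, 0, 0, 0, 0], [0, 0, 0, 0, 0, 0], [0, 0, 0, 0, 0, 0]]]' --hand 0

```text
time_s: 8.7
tcp_pos: [0.566, 0.0878, 0.1567]
ee_rot: [[0.0, 0.169, -0.986], [0.0, -0.986, -0.169], [-1.0, -0.0, -0.0]]
wrist_force: [-0.2, 0.6, 1.3]
gripper_width: 0.137
```

>>> play_rows --plan '[[[0, 0, 0, 0, 0, 0], [0, 0, 0, 0, 0, 0], [0, 0, 0, 0, 0, 0]]]'

```text
time_s: 9.07
tcp_pos: [0.566, 0.0878, 0.1567]
ee_rot: [[0.0, 0.169, -0.986], [0.0, -0.986, -0.169], [-1.0, -0.0, -0.0]]
wrist_force: [-0.5, 1.0, 1.7]
gripper_width: 0.136
```

```bash
cat >> h.py <<'E'
def tq(n=10):
    m=[]
    for i in range(n):
        s=r.sense(); m.append([s['moment'][2],s['effort'][5],*s['wrist_force'],*s['moment'][:2]]); r.capture('wrist')
    m=np.array(m); print('Mz,e6,F,Mxy',m.mean(0).round(4),'sd',m.std(0).round(4)); print(m[:,:2].round(3).T.tolist()); return m
E
python3 - <<'E'
from h import *
st(); tq(8)
E
```

```text
t 9.075 p [0.566  0.0878 0.1567] psi -80.27 F [-0.52  1.03  1.73] M [ 0.206  0.196 -0.022] w 0.136 j [ 25.   20.2 -12.5  -0.  -57.3  74.7]
Mz,e6,F,Mxy [-0.0467  0.0316 -0.9176  1.0379  1.8738  0.2757  0.256 ] sd [1.220e-02 4.000e-04 4.521e-01 1.861e-01 4.888e-01 5.060e-02 2.820e-02]
[[-0.022, -0.058, -0.062, -0.05, -0.038, -0.05, -0.055, -0.039], [0.031, 0.031, 0.031, 0.032, 0.032, 0.032, 0.032, 0.032]]
```

>>> play_rows --plan '[[[0, 0, 0, 0.4, 0, 0], [0, 0, 0, 0.8, 0, 0], [0, 0, 0, 1.2, 0, 0], [0, 0, 0, 1.2, 0, 0]]]'

```text
time_s: 9.98
tcp_pos: [0.566, 0.0877, 0.1567]
ee_rot: [[0.0, -0.039, -0.999], [-0.0, -0.999, 0.039], [-1.0, 0.0, -0.0]]
wrist_force: [-2.1, -0.3, 3.2]
gripper_width: 0.131
```

Run:
```python
from h import *
st(); tq(6)
```

```text
t 9.975 p [0.566  0.0877 0.1567] psi -92.23 F [-2.12 -0.26  3.16] M [ 0.275  0.298 -0.067] w 0.131 j [ 25.   20.2 -12.5   0.  -57.3  62.8]
Mz,e6,F,Mxy [-0.06    0.0558 -1.4496  0.6398  2.6314  0.2924  0.342 ] sd [0.0105 0.0365 0.3941 0.4732 0.4891 0.0212 0.0322]
[[-0.067, -0.07, -0.047, -0.072, -0.058, -0.046], [-0.024, 0.056, 0.079, 0.079, 0.075, 0.071]]
```

>>> play_rows --plan '[[[0, 0, 0, 0.2, 0, 0], [0, 0, 0, 0.4, 0, 0], [0, 0, 0, 0.4, 0, 0]]]'

```text
time_s: 10.65
tcp_pos: [0.566, 0.0877, 0.1567]
ee_rot: [[0.0, -0.11, -0.994], [-0.0, -0.994, 0.11], [-1.0, 0.0, -0.0]]
wrist_force: [-1.5, 1.3, 3.3]
gripper_width: 0.136
```

Run:
```python
from h import *
st(); tq(5)
```

```text
t 10.65 p [0.566  0.0877 0.1567] psi -96.31 F [-1.47  1.32  3.33] M [ 0.256  0.433 -0.113] w 0.136 j [ 25.   20.2 -12.5   0.  -57.3  58.7]
Mz,e6,F,Mxy [-0.0829  0.0683 -1.516   1.0987  3.6874  0.2651  0.4384] sd [0.0328 0.0206 0.1676 0.4502 0.3143 0.0173 0.0105]
[[-0.113, -0.044, -0.043, -0.099, -0.116], [0.028, 0.07, 0.079, 0.082, 0.082]]
```

>>> play_rows --plan '[[[0, 0, 0, 0.2, 0, 0], [0, 0, 0, 0.4, 0, 0], [0, 0, 0, 0.4, 0, 0]]]'

```text
time_s: 11.28
tcp_pos: [0.566, 0.0877, 0.1567]
ee_rot: [[0.0, -0.179, -0.984], [-0.0, -0.984, 0.179], [-1.0, 0.0, -0.0]]
wrist_force: [-1.5, 1.2, 3.6]
gripper_width: 0.136
```

Run:
```python
from h import *
st(); tq(5)
```

```text
t 11.275 p [0.566  0.0877 0.1567] psi -100.31 F [-1.54  1.16  3.64] M [ 0.127  0.468 -0.1  ] w 0.136 j [ 25.   20.2 -12.5   0.  -57.3  54.7]
Mz,e6,F,Mxy [-0.0912  0.068  -1.6492  0.5964  4.4727  0.133   0.5014] sd [0.0169 0.0201 0.3446 0.8578 0.4193 0.0238 0.0379]
[[-0.1, -0.071, -0.119, -0.087, -0.079], [0.029, 0.07, 0.079, 0.081, 0.082]]
```

```bash
cat >> h.py <<'E'
def q():
    s=r.sense(); R=np.array(s['ee_rot']); print('t',round(s['time_s'],2),'psi',round(np.degrees(np.arctan2(R[1,1],R[0,1])),2),'Mz',round(s['moment'][2],3),'e6',round(s['effort'][5],4),'F',np.round(s['wrist_force'],1),'j6',round(s['joints'][5],2))
E
python3 -c "
from h import *
q()"
```

```text
t 11.53 psi -100.28 Mz -0.077 e6 0.0824 F [-1.5  0.5  4.6] j6 54.71
```

>>> play_rows --plan '[[[0, 0, 0, 0.2, 0, 0], [0, 0, 0, 0.4, 0, 0], [0, 0, 0, 0.4, 0, 0], [0, 0, 0, 0.4, 0, 0]]]'

```text
time_s: 12.02
tcp_pos: [0.5661, 0.0876, 0.1567]
ee_rot: [[0.0, -0.248, -0.969], [-0.0, -0.969, 0.248], [-1.0, 0.0, -0.0]]
wrist_force: [-1.4, -0.9, 6.0]
gripper_width: 0.134
```

```bash
python3 -c "
from h import *
q()"
```

```text
t 12.03 psi -104.36 Mz -0.068 e6 0.0565 F [-1.4 -0.9  6. ] j6 50.63
```

>>> play_rows --plan '[[[0, 0, 0, 0.2, 0, 0], [0, 0, 0, 0.4, 0, 0], [0, 0, 0, 0.4, 0, 0], [0, 0, 0, 0.4, 0, 0]]]'

```text
time_s: 12.52
tcp_pos: [0.566, 0.0876, 0.1566]
ee_rot: [[0.0, -0.315, -0.949], [-0.0, -0.949, 0.315], [-1.0, 0.0, -0.0]]
wrist_force: [-1.9, 0.1, 5.0]
gripper_width: 0.138
```

```bash
python3 -c "
from h import *
q()"
```

```text
t 12.53 psi -108.36 Mz 0.0 e6 0.057 F [-1.9  0.1  5. ] j6 46.63
```

>>> play_rows --plan '[[[0, 0, 0, 0.2, 0, 0], [0, 0, 0, 0.4, 0, 0], [0, 0, 0, 0.4, 0, 0], [0, 0, 0, 0.4, 0, 0], [0, 0, 0, 0.4, 0, 0]]]'

```text
time_s: 13.15
tcp_pos: [0.566, 0.0876, 0.1566]
ee_rot: [[-0.0, -0.38, -0.925], [-0.0, -0.925, 0.38], [-1.0, 0.0, -0.0]]
wrist_force: [-1.7, 0.5, 5.0]
gripper_width: 0.138
```

```bash
python3 -c "
from h import *
q()"
```

```text
t 13.15 psi -112.36 Mz -0.041 e6 0.0569 F [-1.7  0.5  5. ] j6 42.63
```

>>> play_rows --plan '[[[0, 0, 0, 0.2, 0, 0], [0, 0, 0, 0.4, 0, 0], [0, 0, 0, 0.4, 0, 0], [0, 0, 0, 0.4, 0, 0], [0, 0, 0, 0.4, 0, 0]]]'

```text
time_s: 13.78
tcp_pos: [0.566, 0.0876, 0.1566]
ee_rot: [[-0.0, -0.444, -0.896], [-0.0, -0.896, 0.444], [-1.0, 0.0, -0.0]]
wrist_force: [-2.0, 0.3, 5.3]
gripper_width: 0.131
```

```bash
python3 -c "
from h import *
q()"
```

```text
t 13.78 psi -116.36 Mz -0.084 e6 0.0568 F [-2.   0.3  5.3] j6 38.63
```

>>> play_rows --plan '[[[0, 0, 0, 0.2, 0, 0], [0, 0, 0, 0.4, 0, 0], [0, 0, 0, 0.4, 0, 0], [0, 0, 0, 0.4, 0, 0], [0, 0, 0, 0.4, 0, 0]]]'

```text
time_s: 14.4
tcp_pos: [0.566, 0.0875, 0.1566]
ee_rot: [[-0.0, -0.505, -0.863], [-0.0, -0.863, 0.505], [-1.0, 0.0, -0.0]]
wrist_force: [-2.7, -0.6, 5.1]
gripper_width: 0.137
```

```bash
python3 -c "
from h import *
st();tq(6)"
```

```text
t 14.4 p [0.566  0.0875 0.1566] psi -120.36 F [-2.74 -0.6   5.1 ] M [-0.033  0.545 -0.081] w 0.137 j [ 25.   20.2 -12.5   0.  -57.3  34.6]
Mz,e6,F,Mxy [-0.0553  0.0567 -2.0333 -0.1561  4.9085 -0.0232  0.5474] sd [0.027  0.     0.4414 0.4415 0.284  0.0449 0.0414]
[[-0.081, -0.045, -0.101, -0.036, -0.046, -0.023], [0.057, 0.057, 0.057, 0.057, 0.057, 0.057]]
```

>>> play_rows --plan '[[[0, 0, 0, 0.2, 0, 0], [0, 0, 0, 0.4, 0, 0], [0, 0, 0, 0.4, 0, 0], [0, 0, 0, 0.4, 0, 0]]]'

```text
time_s: 15.2
tcp_pos: [0.5659, 0.0875, 0.1567]
ee_rot: [[-0.0, -0.564, -0.826], [-0.0, -0.826, 0.564], [-1.0, 0.0, -0.0]]
wrist_force: [-2.0, 0.0, 4.8]
gripper_width: 0.138
```

```bash
python3 -c "
from h import *
q();tq(4)"
```

```text
t 15.2 psi -124.36 Mz -0.097 e6 0.0567 F [-2.   0.   4.8] j6 30.63
Mz,e6,F,Mxy [-7.4000e-02  5.6700e-02 -1.7713e+00 -5.3700e-02  5.2347e+00  1.5000e-03
  5.5710e-01] sd [0.0369 0.     0.7866 0.2147 0.2637 0.0265 0.0149]
[[-0.097, -0.099, -0.089, -0.01], [0.057, 0.057, 0.057, 0.057]]
```

>>> play_rows --plan '[[[0, 0, 0, 0.2, 0, 0], [0, 0, 0, 0.4, 0, 0], [0, 0, 0, 0.4, 0, 0], [0, 0, 0, 0.4, 0, 0]]]'

```text
time_s: 15.9
tcp_pos: [0.5659, 0.0875, 0.1567]
ee_rot: [[-0.0, -0.621, -0.784], [-0.0, -0.784, 0.621], [-1.0, 0.0, -0.0]]
wrist_force: [-1.9, 0.2, 4.9]
gripper_width: 0.132
```

```bash
python3 -c "
from h import *
q();tq(4)"
```

```text
t 15.9 psi -128.36 Mz -0.057 e6 0.0567 F [-1.9  0.2  4.9] j6 26.63
Mz,e6,F,Mxy [-0.0507  0.0566 -1.7116  0.2805  5.5061 -0.065   0.5463] sd [0.0412 0.     0.2787 0.1169 0.4547 0.0309 0.0275]
[[-0.057, -0.039, -0.111, 0.004], [0.057, 0.057, 0.057, 0.057]]
```

>>> play_rows --plan '[[[0, 0, 0, 0.2, 0, 0], [0, 0, 0, 0.4, 0, 0], [0, 0, 0, 0.4, 0, 0], [0, 0, 0, 0.4, 0, 0]]]'

```text
time_s: 16.6
tcp_pos: [0.5659, 0.0875, 0.1567]
ee_rot: [[-0.0, -0.674, -0.739], [-0.0, -0.739, 0.674], [-1.0, 0.0, -0.0]]
wrist_force: [-1.6, 0.3, 5.7]
gripper_width: 0.128
```

```bash
python3 -c "
from h import *
q();tq(5)"
```

```text
t 16.6 psi -132.36 Mz -0.061 e6 0.0566 F [-1.6  0.3  5.7] j6 22.63
Mz,e6,F,Mxy [-0.045   0.0565 -1.841  -0.2514  5.0715 -0.068   0.5978] sd [0.0312 0.     0.3656 0.5329 0.4103 0.0203 0.0178]
[[-0.061, -0.061, -0.077, 0.012, -0.037], [0.057, 0.057, 0.057, 0.057, 0.056]]
```

>>> play_rows --plan '[[[0, 0, 0, 0.2, 0, 0], [0, 0, 0, 0.4, 0, 0], [0, 0, 0, 0.4, 0, 0], [0, 0, 0, 0.4, 0, 0]]]'

```text
time_s: 17.35
tcp_pos: [0.5659, 0.0874, 0.1567]
ee_rot: [[-0.0, -0.724, -0.69], [-0.0, -0.69, 0.724], [-1.0, 0.001, -0.0]]
wrist_force: [-2.5, -0.1, 4.9]
gripper_width: 0.133
```

```bash
python3 -c "
from h import *
q();tq(5)"
```

```text
t 17.35 psi -136.36 Mz -0.067 e6 0.0566 F [-2.5 -0.1  4.9] j6 18.63
Mz,e6,F,Mxy [-0.0526  0.0565 -2.5297 -0.2051  4.8623 -0.037   0.5569] sd [0.0202 0.     0.476  0.2994 0.4943 0.0197 0.0317]
[[-0.067, -0.021, -0.073, -0.037, -0.066], [0.057, 0.057, 0.056, 0.056, 0.056]]
```

>>> play_rows --plan '[[[0, 0, 0, 0.2, 0, 0], [0, 0, 0, 0.3, 0, 0], [0, 0, 0, 0.3, 0, 0]]]'

```text
time_s: 17.98
tcp_pos: [0.5659, 0.0874, 0.1567]
ee_rot: [[-0.0, -0.759, -0.651], [-0.0, -0.651, 0.759], [-1.0, 0.001, -0.0]]
wrist_force: [-0.9, -0.6, 4.6]
gripper_width: 0.136
```

```bash
python3 -c "
from h import *
tq(7);q()"
```

```text
Mz,e6,F,Mxy [ 0.007  -0.0134 -1.9164 -0.5584  5.3695 -0.0493  0.5905] sd [0.0263 0.0066 0.5621 0.4794 0.5404 0.0149 0.0333]
[[0.056, -0.036, -0.011, 0.004, 0.014, 0.019, 0.002], [-0.029, -0.013, -0.01, -0.01, -0.01, -0.01, -0.01]]
t 18.32 psi -139.34 Mz 0.003 e6 -0.0104 F [-1.5 -0.6  5. ] j6 15.65
```

>>> play_rows --plan '[[[0, 0, 0, 0.2, 0, 0], [0, 0, 0, 0.3, 0, 0], [0, 0, 0, 0.3, 0, 0]]]'

```text
time_s: 18.7
tcp_pos: [0.5659, 0.0874, 0.1567]
ee_rot: [[-0.0, -0.792, -0.611], [-0.001, -0.611, 0.792], [-1.0, 0.001, -0.0]]
wrist_force: [-1.8, -0.3, 4.9]
gripper_width: 0.134
```

```bash
python3 -c "
from h import *
tq(7);q()"
```

```text
Mz,e6,F,Mxy [ 0.0246 -0.0351 -2.267  -0.5241  5.0879 -0.0571  0.5896] sd [0.0177 0.0066 0.3032 0.4509 0.4929 0.0256 0.0243]
[[-0.005, 0.021, 0.02, 0.041, 0.007, 0.042, 0.045], [-0.051, -0.034, -0.032, -0.032, -0.032, -0.032, -0.032]]
t 19.05 psi -142.34 Mz -0.015 e6 -0.032 F [-1.7 -1.4  4. ] j6 12.65
```

>>> play_rows --plan '[[[0, 0, 0, 0.2, 0, 0], [0, 0, 0, 0.3, 0, 0], [0, 0, 0, 0.3, 0, 0]]]'

```text
time_s: 19.42
tcp_pos: [0.5658, 0.0874, 0.1566]
ee_rot: [[-0.0, -0.822, -0.569], [-0.001, -0.569, 0.822], [-1.0, 0.001, -0.0]]
wrist_force: [-2.1, -0.2, 4.4]
gripper_width: 0.137
```

```bash
python3 -c "
from h import *
tq(7);q()"
```

```text
Mz,e6,F,Mxy [ 0.0561 -0.0599 -2.2782 -0.4573  5.3513 -0.0751  0.6298] sd [0.0243 0.0066 0.478  0.3133 0.5756 0.0252 0.0264]
[[0.082, 0.093, 0.047, 0.017, 0.043, 0.044, 0.068], [-0.076, -0.059, -0.057, -0.057, -0.057, -0.057, -0.057]]
t 19.77 psi -145.33 Mz 0.057 e6 -0.0569 F [-2.1 -0.1  5.2] j6 9.65
```

>>> play_rows --plan '[[[0, 0, 0, 0.1, 0, 0], [0, 0, 0, 0.1, 0, 0]]]'

```text
time_s: 20.02
tcp_pos: [0.5658, 0.0874, 0.1567]
ee_rot: [[-0.0, -0.832, -0.554], [-0.001, -0.554, 0.832], [-1.0, 0.001, -0.0]]
wrist_force: [-1.6, -1.6, 4.9]
gripper_width: 0.134
```

```bash
python3 -c "
from h import *
tq(12);q()"
```

```text
Mz,e6,F,Mxy [ 0.0692 -0.0695 -2.1611 -0.661   5.2154 -0.0708  0.5918] sd [0.0376 0.0052 0.5673 0.3785 0.4447 0.0313 0.0281]
[[0.087, 0.111, 0.021, 0.001, 0.078, 0.059, 0.045, 0.043, 0.105, 0.14, 0.078, 0.062], [-0.087, -0.07, -0.068, -0.068, -0.068, -0.068, -0.068, -0.068, -0.068, -0.068, -0.068, -0.068]]
t 20.62 psi -146.33 Mz 0.066 e6 -0.0678 F [-2.   0.4  6. ] j6 8.66
```

The torque now climbs about 0.6 Nm/rad, 7–10° past the touch (about 24–35 N). I stop here, release and lift.

>>> play_rows --plan '[[[0, 0, 0, 0, 0, 0], [0, 0, 0, 0, 0, 0], [0, 0, 0, 0, 0, 0], [-3, 0, 0, 0, 0, 0], [-6.5, 0, 0, 0, 0, 0]]]' --hand 0.55

```text
time_s: 21.25
tcp_pos: [0.5656, 0.0876, 0.2213]
ee_rot: [[-0.002, -0.832, -0.555], [-0.001, -0.555, 0.832], [-1.0, 0.002, 0.001]]
wrist_force: [-0.2, -0.3, -0.2]
gripper_width: 0.531
```

```bash
python3 -c "
from h import *
s=st(); C=cal('wrist');p,d=r.capture('wrist'); cv2.imwrite('pics/wrist5.png',p)
P=cloud(C,d).reshape(-1,3); q_=P[(P[:,2]>.168)&(P[:,2]<.182)&(np.hypot(P[:,0]-.5656,P[:,1]-.0877)<.026)]; print(len(q_), cv2.minAreaRect(q_[:,:2].astype(np.float32)*1000))
print(row([.6088,.0080,.221],-151.2,s))
"
```

```text
t 21.25 p [0.5656 0.0876 0.2213] psi -146.29 F [-0.24 -0.35 -0.15] M [ 0.089 -0.111  0.017] w 0.531 j [ 25.   17.   -7.2  -0.  -65.9   8.7]
1003 ((566.1552734375, 86.72374725341797), (11.66796875, 45.86096954345703), 34.03510284423828)
[0.024, 0.821, -9.018, 0.491, 0.002, -0.014]
```

View pics/wrist5.png

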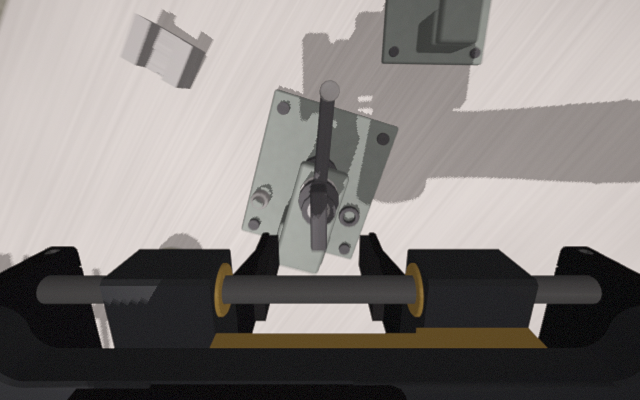

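>>> play_rows --plan '[[[0, 0.4, -5, 0.25, 0, 0], [0, 0.8, -8.5, 0.5, 0, 0], [0, 0.8, -9, 0.5, 0, 0], [0, 0.8, -9, 0.5, 0, 0]]]'

```text
time_s: 21.8
tcp_pos: [0.6092, 0.0084, 0.221]
ee_rot: [[-0.001, -0.877, -0.48], [0.0, -0.48, 0.877], [-1.0, 0.001, 0.0]]
wrist_force: [0.3, 0.3, -0.2]
gripper_width: 0.544
```

```bash
python3 -c "
from h import *
s=st(); C=cal('wrist'); p,d=r.capture('wrist'); cv2.imwrite('pics/wrist6.png',p); print(proj(C,[.6088,.008,.159]))
print(row([.6088,.0080,.131],-151.2,s))
"
```

```text
t 21.8 p [0.6092 0.0084 0.221 ] psi -151.29 F [ 0.3   0.27 -0.2 ] M [ 0.051 -0.056  0.037] w 0.544 j [ 16.   20.6  -2.   -0.  -67.5  12.7]
(np.float64(318.9431705634573), np.float64(214.5569115493562))
[9.002, 0.046, -0.022, -0.009, 0.002, -0.004]
```

View pics/wrist6.png

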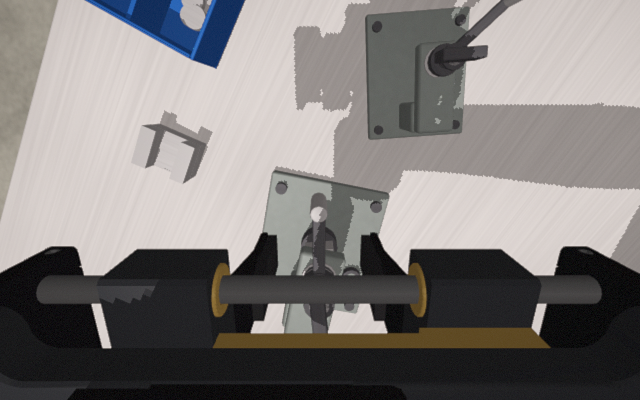

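The post shows at (318,214), centred between the fingers. I descend and grip.

>>> play_rows --plan '[[[4, 0, 0, 0, 0, 0], [8, 0, 0, 0, 0, 0], [9, 0, 0, 0, 0, 0], [9, 0, 0, 0, 0, 0]]]'

```text
time_s: 22.35
tcp_pos: [0.6095, 0.009, 0.1319]
ee_rot: [[0.0, -0.876, -0.482], [-0.0, -0.482, 0.876], [-1.0, 0.0, -0.001]]
wrist_force: [0.4, 0.6, -0.2]
gripper_width: 0.551
```

>>> play_rows --plan '[[[0, 0, 0, 0, 0, 0], [0, 0, 0, 0, 0, 0], [0, 0, 0, 0, 0, 0], [0, 0, 0, 0, 0, 0], [0, 0, 0, 0, 0, 0]]]' --hand 0

```text
time_s: 22.98
tcp_pos: [0.6094, 0.0084, 0.1318]
ee_rot: [[0.0, -0.877, -0.481], [-0.0, -0.481, 0.877], [-1.0, -0.0, -0.0]]
wrist_force: [-0.6, 0.3, 2.1]
gripper_width: 0.15
```

```bash
python3 -c "
from h import *
s=st()"
```

```text
t 22.975 p [0.6094 0.0084 0.1318] psi -151.27 F [-0.65  0.3   2.08] M [0.053 0.092 0.011] w 0.15 j [ 16.   24.9  -8.9   0.  -56.2  12.7]
```

>>> play_rows --plan '[[[0, 0.71, 0.03, 0.45, 0, 0], [0, 1.42, 0.12, 0.9, 0, 0], [0, 2.12, 0.26, 1.35, 0, 0], [0, 2.8, 0.45, 1.8, 0, 0], [0, 3.47, 0.71, 2.25, 0, 0]]]'

```text
time_s: 23.6
tcp_pos: [0.5771, -0.0022, 0.1319]
ee_rot: [[0.004, -0.994, -0.107], [-0.0, -0.107, 0.994], [-1.0, -0.004, -0.001]]
wrist_force: [4.0, -2.1, -1.4]
gripper_width: 0.15
```

>>> play_rows --plan '[[[0, 0.71, 0.03, 0.45, 0, 0], [0, 1.42, 0.12, 0.9, 0, 0], [0, 2.12, 0.26, 1.35, 0, 0], [0, 2.8, 0.45, 1.8, 0, 0], [0, 3.47, 0.71, 2.25, 0, 0]]]'

```text
time_s: 24.22
tcp_pos: [0.5415, 0.0004, 0.1319]
ee_rot: [[0.003, -0.959, 0.282], [-0.001, 0.282, 0.959], [-1.0, -0.003, -0.0]]
wrist_force: [3.9, -4.7, -1.6]
gripper_width: 0.154
```

```bash
cat >> h.py <<'E'
def lev():
    s=r.sense(); ax=np.array([.5657,.0877]); v=np.array(s['tcp_pos'][:2])-ax; a=np.degrees(np.arctan2(v[1],v[0])); u=np.array([-np.sin(np.radians(a)),np.cos(np.radians(a))]); F=np.array(s['wrist_force'][:2])
    R=np.array(s['ee_rot']); print('t',round(s['time_s'],2),'rad',round(np.hypot(*v),4),'ang',round(a,2),'from start',round(a+121.06,2),'Ftan',round(F@u,2),'Frad',round(F@v/np.hypot(*v),2),'psi-a',round((np.degrees(np.arctan2(R[1,1],R[0,1]))-a)%360,2),'w',round(s['gripper_width'],3))
E
python3 -c "
from h import *
lev(); st()"
```

```text
t 24.23 rad 0.0906 ang -105.51 from start 15.55 Ftan 5.04 Frad 3.48 psi-a 269.12 w 0.154
t 24.225 p [5.415e-01 4.000e-04 1.319e-01] psi 163.61 F [ 3.92 -4.7  -1.59] M [-1.126 -1.144  0.065] w 0.154 j [ 17.3  18.8 -18.8   0.2 -52.3 -33.8]
```

>>> play_rows --plan '[[[0, 0.47, 0.01, 0.3, 0, 0], [0, 0.95, 0.05, 0.6, 0, 0], [0, 1.42, 0.11, 0.9, 0, 0], [0, 1.88, 0.2, 1.2, 0, 0], [0, 2.12, 0.25, 1.35, 0, 0]]]'

```text
time_s: 24.85
tcp_pos: [0.5216, 0.0086, 0.1319]
ee_rot: [[0.002, -0.868, 0.497], [-0.002, 0.497, 0.868], [-1.0, -0.003, -0.0]]
wrist_force: [3.5, -4.6, -1.8]
gripper_width: 0.151
```

```bash
python3 -c "
from h import *
lev();r.capture('wrist');lev()"
```

```text
t 24.85 rad 0.0906 ang -119.15 from start 1.91 Ftan 5.26 Frad 2.34 psi-a 269.36 w 0.151
t 24.9 rad 0.0906 ang -119.31 from start 1.75 Ftan 4.36 Frad 2.37 psi-a 269.48 w 0.149
```

>>> play_rows --plan '[[[0, 0.16, 0, 0.1, 0, 0], [0, 0.24, 0, 0.15, 0, 0]]]'

```text
time_s: 25.15
tcp_pos: [0.5196, 0.0097, 0.1319]
ee_rot: [[0.002, -0.855, 0.519], [-0.002, 0.519, 0.855], [-1.0, -0.003, -0.0]]
wrist_force: [3.1, -4.8, -1.7]
gripper_width: 0.147
```

```bash
python3 -c "
from h import *
lev();r.capture('wrist');lev()"
```

```text
t 25.15 rad 0.0906 ang -120.61 from start 0.45 Ftan 5.12 Frad 2.6 psi-a 269.36 w 0.147
t 25.2 rad 0.0906 ang -120.66 from start 0.4 Ftan 5.27 Frad 1.69 psi-a 269.39 w 0.152
```

>>> play_rows --plan '[[[0, 0.08, 0, 0.05, 0, 0], [0, 0.16, 0, 0.1, 0, 0], [0, 0.16, 0, 0.1, 0, 0]]]'

```text
time_s: 25.58
tcp_pos: [0.5181, 0.0106, 0.1318]
ee_rot: [[0.002, -0.846, 0.534], [-0.002, 0.534, 0.846], [-1.0, -0.003, -0.0]]
wrist_force: [3.5, -5.7, -1.4]
gripper_width: 0.15
```

```bash
python3 -c "
from h import *
lev()"
```

```text
t 25.57 rad 0.0906 ang -121.65 from start -0.59 Ftan 5.93 Frad 3.01 psi-a 269.4 w 0.15
```

>>> play_rows --plan '[[[0, 0.08, 0, 0.05, 0, 0], [0, 0.16, 0, 0.1, 0, 0], [0, 0.16, 0, 0.1, 0, 0]]]'

```text
time_s: 25.95
tcp_pos: [0.5168, 0.0114, 0.1319]
ee_rot: [[0.002, -0.836, 0.548], [-0.002, 0.548, 0.836], [-1.0, -0.003, -0.0]]
wrist_force: [3.1, -5.6, -0.8]
gripper_width: 0.152
```

```bash
python3 -c "
from h import *
lev()"
```

```text
t 25.95 rad 0.0906 ang -122.64 from start -1.58 Ftan 5.6 Frad 3.07 psi-a 269.4 w 0.152
```

>>> play_rows --plan '[[[0, 0.08, 0, 0.05, 0, 0], [0, 0.16, 0, 0.1, 0, 0], [0, 0.16, 0, 0.1, 0, 0]]]'

```text
time_s: 26.32
tcp_pos: [0.5157, 0.0121, 0.1318]
ee_rot: [[0.003, -0.827, 0.563], [-0.002, 0.563, 0.827], [-1.0, -0.003, -0.0]]
wrist_force: [3.8, -7.0, -2.4]
gripper_width: 0.149
```

```bash
python3 -c "
from h import *
lev()"
```

```text
t 26.32 rad 0.0906 ang -123.45 from start -2.39 Ftan 7.01 Frad 3.74 psi-a 269.21 w 0.149
```

>>> play_rows --plan '[[[0, 0.08, 0, 0.05, 0, 0], [0, 0.16, 0, 0.1, 0, 0], [0, 0.16, 0, 0.1, 0, 0]]]'

```text
time_s: 26.7
tcp_pos: [0.5157, 0.0122, 0.1319]
ee_rot: [[0.005, -0.817, 0.576], [-0.003, 0.576, 0.817], [-1.0, -0.006, 0.0]]
wrist_force: [8.8, -11.0, -5.5]
gripper_width: 0.153
```

```bash
python3 -c "
from h import *
lev()"
```

```text
t 26.7 rad 0.0905 ang -123.51 from start -2.45 Ftan 13.44 Frad 4.29 psi-a 268.32 w 0.153
```

>>> play_rows --plan '[[[0, 0.1, 0, 0, 0, 0], [0, 0.1, 0, 0, 0, 0]]]'

```text
time_s: 26.95
tcp_pos: [0.5157, 0.0123, 0.1319]
ee_rot: [[0.006, -0.817, 0.576], [-0.004, 0.576, 0.817], [-1.0, -0.007, 0.0]]
wrist_force: [12.0, -13.5, -8.0]
gripper_width: 0.148
```

```bash
python3 -c "
from h import *
lev()"
```

```text
t 26.95 rad 0.0905 ang -123.56 from start -2.5 Ftan 17.44 Frad 4.64 psi-a 268.38 w 0.148
```

>>> play_rows --plan '[[[0, -0.1, 0, 0, 0, 0], [0, -0.18, 0, 0, 0, 0], [0, -0.18, 0, 0, 0, 0]]]'

```text
time_s: 27.32
tcp_pos: [0.5157, 0.0122, 0.1319]
ee_rot: [[0.004, -0.817, 0.577], [-0.002, 0.577, 0.817], [-1.0, -0.004, 0.0]]
wrist_force: [6.0, -7.5, -4.2]
gripper_width: 0.15
```

```bash
python3 -c "
from h import *
lev()"
```

```text
t 27.32 rad 0.0906 ang -123.48 from start -2.42 Ftan 9.09 Frad 2.96 psi-a 268.27 w 0.15
```

The nut is at its hard stop: force rose from 5 to 17 N with no movement, and it is now backed off to 9 N. I open and lift.

>>> play_rows --plan '[[[0, 0, 0, 0, 0, 0], [0, 0, 0, 0, 0, 0], [0, 0, 0, 0, 0, 0], [0, 0, 0, 0, 0, 0], [-4, 0, 0, 0, 0, 0]]]' --hand 0.5

```text
time_s: 27.95
tcp_pos: [0.5115, 0.0135, 0.1692]
ee_rot: [[-0.008, -0.816, 0.578], [-0.002, 0.578, 0.816], [-1.0, 0.005, -0.006]]
wrist_force: [0.7, 0.8, 0.4]
gripper_width: 0.489
```

>>> play_rows --plan '[[[-6, 0, 0, 0, 0, 0], [-10, 0, -3, 0, 0, 0], [-12, 0, -8, 0, 0, 0], [-12, 0, -13, 0, 0, 0], [-12, 0, -13, 0, 0, 0]]]'

```text
time_s: 28.58
tcp_pos: [0.4369, -0.0939, 0.2923]
ee_rot: [[0.001, -0.815, 0.58], [0.0, 0.58, 0.815], [-1.0, -0.001, 0.001]]
wrist_force: [0.6, -0.2, 0.7]
gripper_width: 0.5
```

Run:
```python
from h import *
st()
for n in ('top','scene','wrist'):
    C=cal(n);p,d=r.capture(n); np.savez(f'{n}9.npz',p=p,d=d,R=C[0],t=C[1],k=C[2:]); cv2.imwrite(f'pics/{n}9.png',p)
    P=cloud(C,d).reshape(-1,3); near=np.hypot(P[:,0]-.5656,P[:,1]-.0877)
    q_=P[(P[:,2]>.165)&(P[:,2]<.183)&(near<.028)]; o=P[(P[:,2]>.154)&(P[:,2]<.165)&(near>.075)&(near<.105)]
    print(n,len(q_), cv2.minAreaRect(q_[:,:2].astype(np.float32)*1000) if len(q_)>4 else '', len(o), o.mean(0).round(4) if len(o) else '')
a=np.load('scene0.npz')['p'];b=np.load('scene9.npz')['p']
s=np.hstack([cv2.resize(x[150:245,295:395],None,fx=4,fy=4,interpolation=cv2.INTER_CUBIC) for x in (a,b)]); cv2.imwrite('pics/cmp9.png',s)
```

```text
t 28.575 p [ 0.4369 -0.0939  0.2923] psi 144.56 F [ 0.59 -0.23  0.7 ] M [ 0.116 -0.111 -0.031] w 0.5 j [  8.8   1.5 -16.   -0.  -72.5 -44.3]
top 74 ((565.1444702148438, 86.58914184570312), (12.566473007202148, 44.869346618652344), 31.882911682128906) 21 [0.5161 0.0119 0.1595]
scene 101 ((566.5457153320312, 89.97126770019531), (12.283239364624023, 46.594757080078125), 35.3535041809082) 19 [0.5182 0.0143 0.159 ]
wrist 0  29 [0.5185 0.0142 0.1588]
```

View pics/cmp9.png

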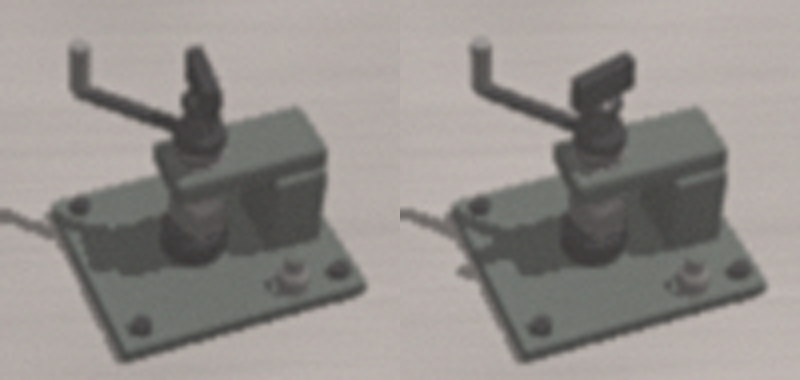

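View pics/wrist9.png

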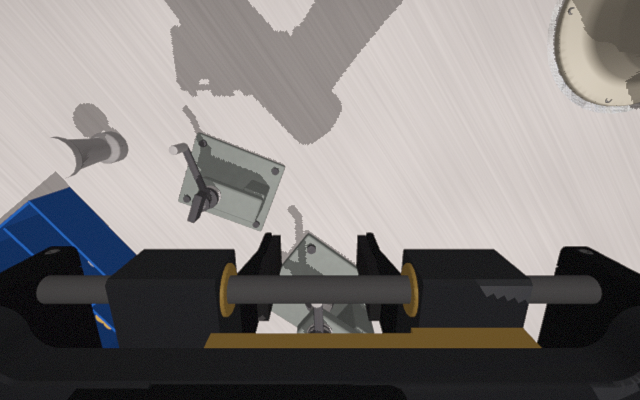

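The head stayed where I left it (32–35°, 34° on release) and the lever is at its stop. The gauge block and sleeve look unmoved, and the gripper is well clear. I hand the job in.

```bash
python3 -c "
from h import *
st(); print(r.finish_job())"
```

```text
t 28.725 p [ 0.4389 -0.0921  0.2916] psi 144.73 F [ 0.47  0.3  -0.17] M [ 0.124 -0.098  0.004] w 0.496 j [  9.    1.7 -15.8  -0.  -72.4 -44.3]
the job is handed in; nothing more can be done
None
```

The depth stop is reset and the job was handed in at 28.7 s, with the arm clear of everything. No verdict was reported.

- **Loosening:** I gripped the lever post and swung it about 59° (1.03 rad) anticlockwise, past the 0.65 rad where the screw is free.
- **Nip:** I turned the screw head about 66° clockwise. The torque stayed flat up to about 56°, then climbed to about 0.6 Nm/rad. I stopped 7–10° past the touch and released the head, which did not turn back noticeably. That is about 24–35 N on the block, worked out from the angle since the force cannot be measured directly.
- **Tightening:** I swung the lever back until it came up hard, about 2.5° beyond where it started. The force on the post rose from about 5 to 17 N with almost no movement. I then eased off and let go.

**Last checks:**
- The head is still at the angle where I left it. The two camera views gave 32° and 35°, against 34° at release.
- The lever is still at its stop.
- In the before-and-after scene crops, the gauge block area and the sleeve look unchanged. I did not compare the other items on the bench one by one.

**Disagreement:** the wrist moment rose about 0.12 Nm in all, more than the 0.07–0.10 Nm the angle past the touch implies. I put the difference down to noise and friction, so by the moment alone the nip would sit at the top of the good range.

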